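# Set the pasta roller and slide the tub under it

### The job

Get the pasta roller ready for the next pass: pull its thickness dial out against the spring, turn it round until its white pointer stands at the red mark, and let it snap back fully home in that hole. Slide the empty food tub in under the rollers from the open side, squarely between the end plates and right up against the crossbar at the back, upright on the worktop, and leave everything else where it stands.

Things in the scene. Friction and masses are not known exactly. Their poses are not given: they have to be found in the camera images.
- pasta_machine: Pasta roller, fixed. Origin on the worktop, midway between its two steel end plates, under the gap between the rollers; x along the rollers, away from the robot (yaw within 0.3 rad), z up. Plates: inner faces at x = -86 and +86 mm, 8 mm thick, y = -73 to +73 mm at the foot, tops rounded 44 mm about the dial axis. Rollers and red covers fill y = -43 to +43, z = 99 to 162 mm. Crank on the far plate.
- dial_grip (a point): Middle of the dial's black fluted grip, on the dial axis (along the machine's x, z = 115 mm), 126 mm to -x of the machine's origin when home; it moves with the dial. The grip is a cylinder 38 mm across, 32 mm long; at its inner end is a flange 62 mm across. Free space all round it. It can be pinched across its diameter from above, and turned by leaning the tool about the dial axis.
- dial_pull (a joint): How far the dial is pulled out, along the machine's -x, in m: 0 fully home (its pin in a hole), 0.012 the outer stop. A spring draws it home: 6 N at home, 12 N at the stop. From 0.008 on the pin is clear and the dial turns freely; below, it is locked. Let go within about 0.15 rad of a hole, it snaps in by itself.
- dial (a joint): Angle of the dial, rad, clockwise positive as the robot sees it (right-handed about the machine's x); 0: white pointer straight up. Holes every 0.524 rad (30 degrees) from -1.571 to +1.571, with some 0.05 rad of play. Each hole has a black dot beside the dial, the wanted one, at +0.524, a red bar. Starts home in the hole at -0.524 or at 0.
- food_tub: Empty translucent plastic food tub, 104 mm (its x) by 146 mm (its y) by 51 mm high, origin at the centre of its underside; loose, about 0.12 kg, on the worktop at the machine's open (-y) side, its long side roughly along the machine's x. The rim is about 10 mm thick; inside, there is room only above z = 30 mm. It can be pushed, or pinched by the rim.
- tub_home (a point): On the worktop, where the tub's origin comes when it is home: 30 mm to -y of the machine's origin, long side along the machine's x, 13 mm free to each end plate. The tub then touches the rear crossbar (flat steel, along x, face at y = +23 mm, z = 8 to 60 mm in the machine's frame). The bay is open to -y and clear up to the rollers, z = 99 mm.
- tin_beans: Bystander: blue and yellow tin, 75 mm across, 110 mm high; origin under its centre.
- spice_jar: Bystander: small spice jar with a red cap, 44 mm across, 105 mm high; origin under its centre.
- lime: Bystander: a lime, about 50 mm; origin under its centre as it starts.
Things that resemble listed ones, but are neither listed nor needed, are in the scene too. What is shaped like the food_tub but pink is not meant.

How it is judged (in metres and radians):
At the end, for the whole second after the job is handed in: Dial's pointer at the red mark (within 0.1 rad of +0.524), dial fully home (out less than 2.5 mm); tub at rest, flat on the worktop between the end plates, within 10 mm of touching the rear crossbar, within 16 mm of centred, within 0.12 rad of square to the rollers (value of joint dial between 0.42 and 0.63 rad and value of joint dial_pull below 0.0025 m and x of food_tub in the frame of pasta_machine between -0.016 and 0.016 m and y of food_tub in the frame of pasta_machine between -0.04 and -0.015 m and angle between the y axis of food_tub and the x axis of pasta_machine, either way round below 0.12 rad and angle between food_tub's own z axis and vertical below 0.06 rad and height (world z) of food_tub below 0.005 m and linear speed of food_tub below 0.02 m/s).
It fails at once if a bystander (tin, spice jar or lime) is shifted by more than 3 cm (distance of any of tin_beans, spice_jar, lime from where it was at the start of the episode above 0.03 m).
It fails at once if the tub is tipped by more than about 35 degrees (angle between food_tub's own z axis and vertical above 0.6 rad).
It also fails if it takes over 67 s, if anything falls off the work surface, if the arm or the gripper's body presses on something with over 40 N, if the wrist force passes 120 N, or if a joint passes its speed limit or range.

### The arm

A 7-joint arm with a two-finger parallel gripper is mounted at the origin on a cart in front of the work surface, level with it; the furniture and walls round the work are solid. World frame = base frame: x ahead of the robot, y to its left, z up, the work surface at z = 0. Lengths are in m, angles in degrees, forces in N, time in s.
With the tool pointing down it reaches from about 0.4 to 0.85 m from the base axis. Payload 10.4 kg.
Tool frame: the origin (TCP) lies at the very end of the fingers, on their centre line; the grasp point (between the pads) lies 19 mm behind it (grasp_offset is the distance from the TCP to the grasp point, in m); z points along the fingers, y is the line along which they close (so a half turn about z gives the same grasp; the last joint's range is limited). The gripper opens to 85 mm and grips with 20 to 120 N. Pads are 22 mm wide; open, the fingers measure 114 mm over their backs; the gripper's body (76 mm by 85 mm) begins 54 mm behind the grasp point. The pads swing forward as they close: fully open they stand 13 mm farther back than shut.
Start: joints at [69.122, 19.034, -3.707, 83.658, 1.238, 77.344, -5.071], TCP at [0.21, -0.589, 0.231] pointing down, gripper open.
Joint ranges: [-148.97, 148.97], [-28.65, 121.19], [-84.17, 76.75], [9.2, 138.47], [-72.65, 252.65], [3.7, 117.97], [-149.18, 149.18]. Speed limits (degrees/s): [127.2, 127.2, 159.86, 159.86, 180, 180, 180].

### API

Orientations are given as a 3x3 rotation matrix whose columns are the frame's x, y, z axes.
In Python, from workcell import get_obs, snapshot, hand_in, grasp_offset gives the robot as it stands.
- The arm moves only by the tool carry_out, never from a script. Its argument "moves" is a list of rows, each a list of 7 numbers: the turn, a rotation vector about the world's x, y, z in degrees, then the shift along the world's x, y, z in cm, then the closure, from 0 (fully open) to 1 (shut). A call has 1 to 12 rows; each row shifts and turns the commanded pose from where the row before left it; what a row does not reach is not made up. A row lasts 1/10 s, in which the tool goes at most 50 mm and 8.59 degrees, less where a joint would pass 70% of its speed; a pose out of reach is approached as far as the arm can. A call is refused whole if a number of a shift passes 5 or a number of a turn 8.59, either way. A call with a gripper value outside its range is refused whole. The fingers move at their own pace and stop on an object; "squeeze" is the grip in N (left out, the last holds). Time passes only in rows, so rows that do not move let the fingers close. It gives the time, the measured TCP pose, the force, the opening and the grip force at its end, in the units of the state.
- get_obs(): the state, without advancing time (a new reading comes with each control period).
- snapshot(name): name is "scene" or "side" or "wrist"; returns a dict with "image" (420x560x3 uint8, red, green, blue), "K" (3x3 intrinsics, pixels), "xyz" and "rotation" of the camera in the world. Camera axes: x right, y up, looking along -z (the intrinsics and any distortion apply to the point x, -y, -z); pixel columns grow to the right and rows downward; lengths in m; the calibration is good to about 2 mm. A picture is of the moment at which its call begins. There is no depth.
- hand_in(): hands the job in; it is judged then, once.
The state is a dict: "clock": time; "joint_positions": joint angles; "qvel": joint speeds; "joint_efforts": joint torques, N m; "ee_pos": TCP position; "eef_rot": TCP orientation; "force": force on the tool from outside, world axes, zero at the start; "torque": the same for the moment, N m; "width": finger opening in m; "grasp_force": force on a finger pad.
Only numpy, scipy, OpenCV 4.12 (cv2) and the standard library are available. Lean on these libraries where they do the work, as an engineer would, in place of code of your own. Each camera call takes 0.05 s, during which the arm holds its last target. There are 200 camera calls.

## Working session

There is one attempt and no reset: what is moved stays moved. The work goes in short steps, Python scripts to look and compute and a tool call to move; the robot and the scene stay as the last step left them, time stands still between calls to the robot, and variables do not carry over. Pictures are saved under pics/ and viewed, at most 10 in all, crops included, and the job is handed in when it is done.

Besides the shell and the picture viewer there is one more tool, called after ">>>" as name(argument=value, ...) on one line, values as JSON. carry_out: Moves the arm, as the interface text tells. Its arguments: {"type":"object","properties":{"moves":{"type":"array","items":{"type":"array","items":{"type":"number"}}},"squeeze":{"type":"number"}},"required":["moves"]}

```bash
mkdir -p pics; python3 - <<'E'
from workcell import *
import cv2, numpy as np, pickle
d={}
for n in ("scene","side"):
    s=snapshot(n); d[n]=s
    print(n,s["K"].round(1).tolist(),s["xyz"],s["rotation"].round(3).tolist(),[k for k in s])
    cv2.imwrite(f"pics/{n}0.png",cv2.resize(s["image"][:,:,::-1],(784,588)))
pickle.dump(d,open("s0.pkl","wb"))
o=get_obs();print(o["clock"],o["ee_pos"],o["eef_rot"],o["width"],grasp_offset)
E
```

```text
scene [[503.8, 0.0, 272.7], [0.0, 503.8, 204.3], [0.0, 0.0, 1.0]] [-0.52292837  1.11513098  0.99023602] [[-0.724, 0.353, -0.593], [-0.69, -0.352, 0.633], [0.015, 0.867, 0.499]] ['image', 'K', 'xyz', 'rotation']
side [[505.8, 0.0, 271.7], [0.0, 505.8, 225.6], [0.0, 0.0, 1.0]] [-0.10442931 -1.20159647  0.65288151] [[0.9, 0.168, -0.403], [-0.436, 0.328, -0.838], [-0.008, 0.93, 0.369]] ['image', 'K', 'xyz', 'rotation']
0.1 [ 0.20937227 -0.58855782  0.23062899] [[ 9.42163699e-01  3.35152748e-01 -4.46016509e-04]
 [ 3.35153043e-01 -9.42163018e-01  1.13367061e-03]
 [-4.02674403e-05 -1.21758708e-03 -9.99999258e-01]] 0.08522980971546106 0.0187
```

View pics/scene0.png

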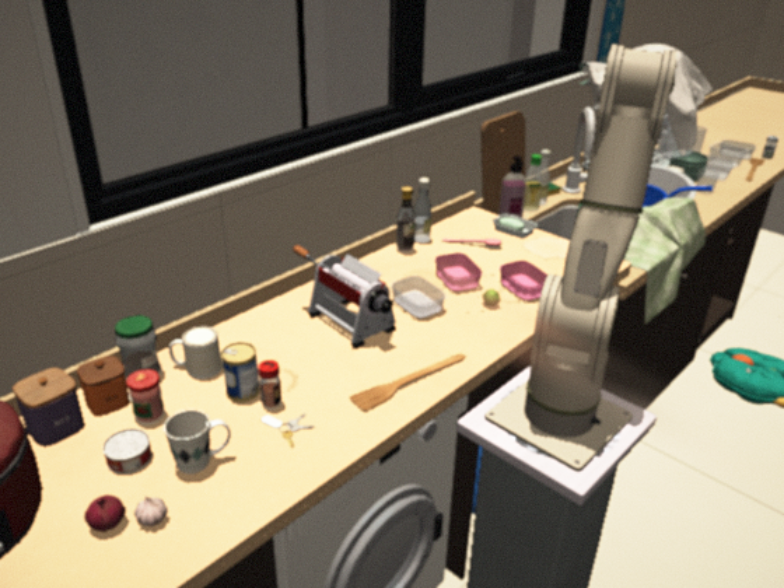

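View pics/side0.png

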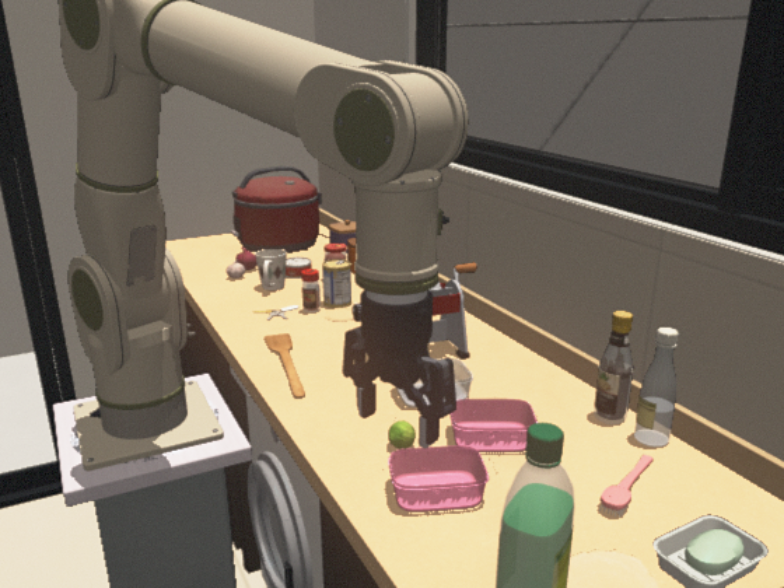

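The scene view shows the machine at about (352,298) with its dial at (381,299), the clear tub at (418,297), the lime at (491,297), the tin at (240,370) and the jar at (270,383). In the side view the arm hides most of the machine. I'll zoom in on the machine and cast rays.

```bash
cat > h.py <<'E'
import numpy as np, cv2
def ray(s,u,v):
    K=s["K"]; d=np.array([(u-K[0,2])/K[0,0],-(v-K[1,2])/K[1,1],-1.]); return np.array(s["xyz"]),s["rotation"]@d
def onz(s,u,v,z):
    o,d=ray(s,u,v); return o+d*(z-o[2])/d[2]
def proj(s,p):
    c=s["rotation"].T@(np.array(p)-s["xyz"]); K=s["K"]
    return np.array([K[0,0]*c[0]/-c[2]+K[0,2],K[1,1]*-c[1]/-c[2]+K[1,2]])
E
python3 - <<'E'
import pickle; from h import *
d=pickle.load(open("s0.pkl","rb")); s=d["scene"]; f=1/1.4
for n,u,v,z in [("dial",381,299,.115),("tub",418,297,.03),("lime",491,297,.025),("foot near",357,345,0),("foot near back",391,327,0),("foot far",313,314,0),("tin",240,392,0),("jar",271,402,0),("pink",459,270,.03),("spatulaL",365,400,0),("spatulaR",462,357,0)]:
    print(n,onz(s,u*f,v*f,z).round(3))
im=s["image"][170:260,205:345,::-1]; cv2.imwrite("pics/c1.png",cv2.resize(im,(784,504),interpolation=cv2.INTER_CUBIC))
E
```

```text
dial [0.476 0.051 0.115]
tub [ 0.51 -0.13  0.03]
lime [ 0.377 -0.275  0.025]
foot near [0.497 0.112 0.   ]
foot near back [ 0.493 -0.006 -0.   ]
foot far [0.68  0.093 0.   ]
tin [0.551 0.424 0.   ]
jar [0.475 0.397 0.   ]
pink [ 0.526 -0.326  0.03 ]
spatulaL [0.334 0.248 0.   ]
spatulaR [ 0.282 -0.031  0.   ]
```

View pics/c1.png

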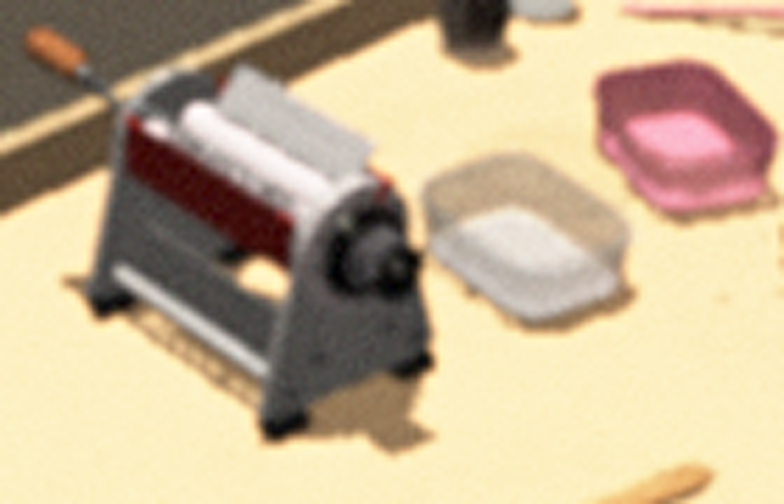

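The crop shows the machine with its near plate at x≈0.495, the dial at about (365,258) in the crop, and the tub to its right at (525,240). I'll move above the area and use the wrist camera.

>>> carry_out(moves=[[0,0,-2,1.75,4.2,1.2,0],[0,0,-2,1.75,4.2,1.2,0],[0,0,-2,1.75,4.2,1.2,0],[0,0,-2,1.75,4.2,1.2,0],[0,0,-2,1.75,4.2,1.2,0],[0,0,-2,1.75,4.2,1.2,0],[0,0,-2,1.75,4.2,1.2,0],[0,0,-2,1.75,4.2,1.2,0],[0,0,-2,1.75,4.2,1.2,0],[0,0,-2,1.75,4.2,1.2,0],[0,0,-2,1.75,4.2,1.2,0],[0,0,-2,1.75,4.2,1.2,0]])

```text
clock: 1.3
ee_pos: [0.4197, -0.0829, 0.3757]
eef_rot: [[0.997, -0.078, -0.0], [-0.078, -0.997, -0.0], [0.0, 0.0, -1.0]]
force: [1.5, -1.5, 0.1]
width: 0.0852
grasp_force: 0.0
```

```bash
python3 - <<'E'
from workcell import *
import cv2, numpy as np, pickle
o=get_obs();print(o["clock"],o["ee_pos"],o["eef_rot"].round(3).tolist())
d={n:snapshot(n) for n in ("wrist","side","scene")}
pickle.dump(d,open("s1.pkl","wb"))
s=d["wrist"];print(s["xyz"],s["rotation"].round(3).tolist(),s["K"].round(1).tolist())
cv2.imwrite("pics/w1.png",cv2.resize(s["image"][:,:,::-1],(784,588)))
im=d["side"]["image"][150:300,230:430,::-1]
cv2.imwrite("pics/c2.png",cv2.resize(im,(800,600),interpolation=cv2.INTER_CUBIC))
E
```

```text
1.3 [ 0.41965719 -0.08294654  0.37574225] [[0.997, -0.078, -0.0], [-0.078, -0.997, -0.0], [0.0, 0.0, -1.0]]
[ 0.49536438 -0.08956323  0.51685335] [[-0.078, 0.953, 0.292], [-0.997, -0.076, -0.021], [0.002, -0.293, 0.956]] [[345.4, 0.0, 282.8], [0.0, 345.4, 214.6], [0.0, 0.0, 1.0]]
```

View pics/w1.png

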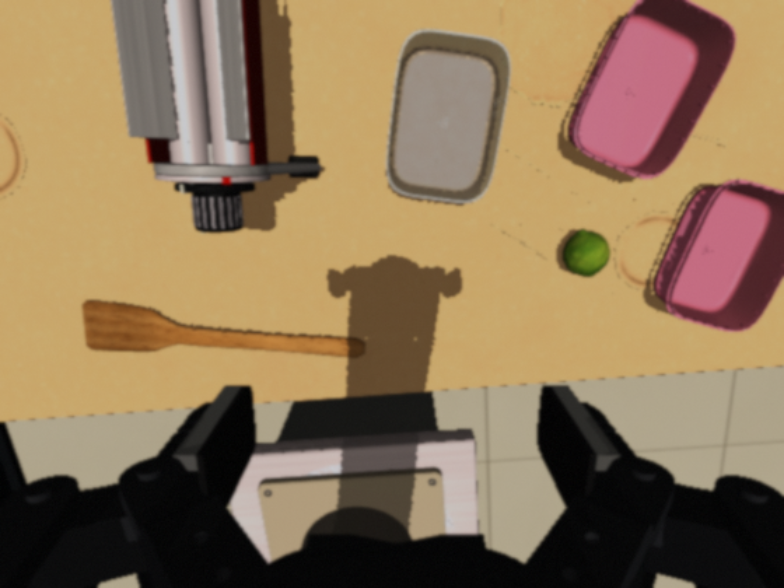

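View pics/c2.png

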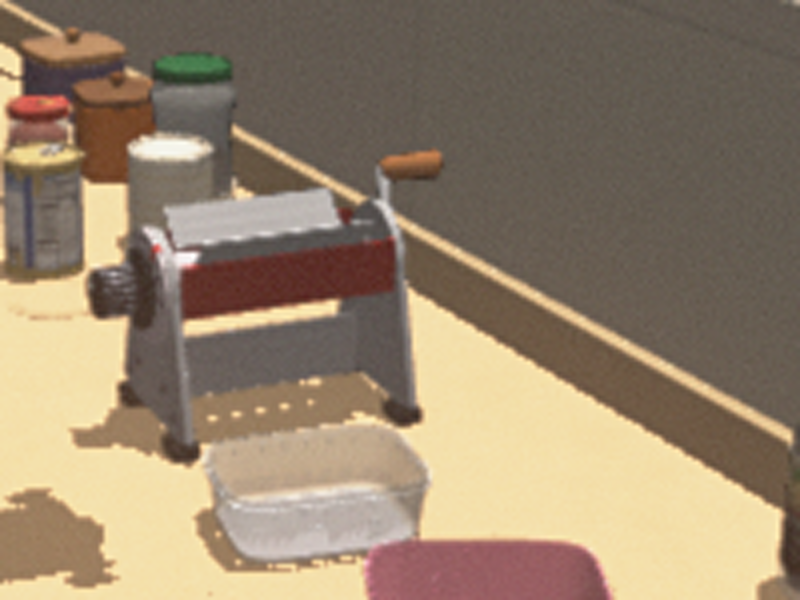

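The wrist view shows the grip at x 193–243, y 190–230, the red mark at (227,181) and the tub rim from (388,32) to (509,203). It also shows the lime at (586,253) and the foot of the near plate at (318,166). The side view shows the dial's red mark and that the bay is open towards the tub.

```bash
python3 - <<'E'
import pickle; from h import *
d=pickle.load(open("s1.pkl","rb")); s=d["wrist"]; f=1/1.4
P=lambda n,u,v,z: print(n,onz(s,u*f,v*f,z).round(4))
for n,u,v,z in [("gripL front",193,228,.115),("gripR front",243,228,.115),("gripL back",193,192,.115),("gripR back",243,192,.115),
 ("plateL",155,171,.115),("plateR",268,168,.115),("foot",320,167,.01),
 ("gap0",201,0,.15),("gap1",208,140,.15),("redR0",259,0,.14),("redR1",266,162,.14),("sheetL0",113,0,.175),("sheetL1",131,137,.175),("lime",586,253,.025),("spat end",362,348,.005),("spat",165,328,0.005)]: P(n,u,v,z)
im=s["image"]; hsv=cv2.cvtColor(im,cv2.COLOR_RGB2HSV)
m=((hsv[...,1]<70)).astype(np.uint8)*255; m[:, :268]=0; m[:,375:]=0; m[155:]=0
m=cv2.morphologyEx(m,cv2.MORPH_CLOSE,np.ones((7,7)))
c=max(cv2.findContours(m,cv2.RETR_EXTERNAL,cv2.CHAIN_APPROX_NONE)[0],key=cv2.contourArea)[:,0]
print("bbox",c.min(0)*1.4,c.max(0)*1.4)
w=np.array([onz(s,u,v,.051)[:2] for u,v in c],np.float32)
print("tub",cv2.minAreaRect(w))
E
```

```text
gripL front [0.4486 0.0825 0.115 ]
gripR front [0.4453 0.0411 0.115 ]
gripL back [0.4774 0.0766 0.115 ]
gripR back [0.4742 0.0361 0.115 ]
plateL [0.4961 0.1037 0.115 ]
plateR [0.4913 0.0129 0.115 ]
foot [ 0.4871 -0.0128  0.01  ]
gap0 [0.6022 0.0316 0.15  ]
gap1 [0.5143 0.044  0.15  ]
redR0 [ 0.602  -0.0046  0.14  ]
redR1 [0.496  0.0073 0.14  ]
sheetL0 [0.5991 0.0778 0.175 ]
sheetL1 [0.519  0.0859 0.175 ]
lime [ 0.3806 -0.2785  0.025 ]
spat end [ 0.2853 -0.0351  0.005 ]
spat [0.3271 0.1836 0.005 ]
bbox [386.4  29.4] [509.6 201.6]
tub ((0.5196846127510071, -0.1377948522567749), (0.10071545094251633, 0.14317061007022858), 78.14913177490234)
```

```bash
python3 - <<'E'
import pickle; from h import *
psi=np.radians(-6.3); O=np.array([.587,.044,0]); R=np.array([[np.cos(psi),-np.sin(psi),0],[np.sin(psi),np.cos(psi),0],[0,0,1]])
s0=pickle.load(open("s0.pkl","rb"))["scene"]; s1=pickle.load(open("s1.pkl","rb"))
for nm,s in (("scene0",s0),("side1",s1["side"])):
  print(nm,"axis",proj(s,O+R@[-.11,0,.115]).round(1))
  for a in (-1.05,-.524,0,.524,1.05):
    l=[]
    for r in (.022,.026,.03,.036,.04):
      x=-.112 if r<.031 else -.095
      p=proj(s,O+R@[x,-r*np.sin(a),.115+r*np.cos(a)])
      l.append(tuple(int(v) for v in cv2.getRectSubPix(s["image"],(1,1),tuple(map(float,p)))[0,0]))
    print(a,p.round(),l)
  c=proj(s,O+R@[-.11,0,.115]).astype(int); k=26
  cv2.imwrite(f"pics/z_{nm}.png",cv2.resize(s["image"][c[1]-k:c[1]+k,c[0]-k:c[0]+k,::-1],(400,400),interpolation=cv2.INTER_CUBIC))
a=[cv2.imread(f"pics/z_{n}.png") for n in("scene0","side1")]; cv2.imwrite("pics/z.png",np.hstack(a))
E
```

```text
scene0 axis [270.7 213.9]
-1.05 [260. 210.] [(25, 24, 24), (9, 11, 9), (16, 14, 16), (148, 138, 136), (182, 170, 166)]
-0.524 [263. 205.] [(38, 38, 34), (41, 41, 35), (57, 58, 51), (207, 195, 192), (233, 225, 220)]
0 [268. 202.] [(21, 17, 17), (25, 21, 20), (50, 41, 39), (201, 189, 185), (233, 225, 219)]
0.524 [273. 201.] [(30, 24, 24), (51, 41, 41), (74, 65, 65), (145, 110, 106), (198, 135, 117)]
1.05 [276. 204.] [(46, 38, 37), (75, 63, 56), (140, 117, 96), (116, 100, 87), (203, 169, 132)]
side1 axis [264.6 222. ]
-1.05 [266. 211.] [(110, 100, 97), (113, 102, 99), (128, 111, 97), (97, 85, 84), (101, 90, 87)]
-0.524 [267. 208.] [(68, 56, 51), (72, 60, 52), (83, 71, 62), (185, 172, 171), (226, 215, 214)]
0 [269. 209.] [(65, 51, 44), (62, 47, 38), (70, 58, 51), (228, 221, 218), (221, 216, 211)]
0.524 [272. 213.] [(66, 49, 41), (67, 52, 44), (68, 55, 49), (214, 205, 202), (212, 202, 199)]
1.05 [273. 219.] [(65, 50, 40), (65, 51, 41), (65, 51, 42), (162, 155, 152), (165, 155, 151)]
```

View pics/z.png

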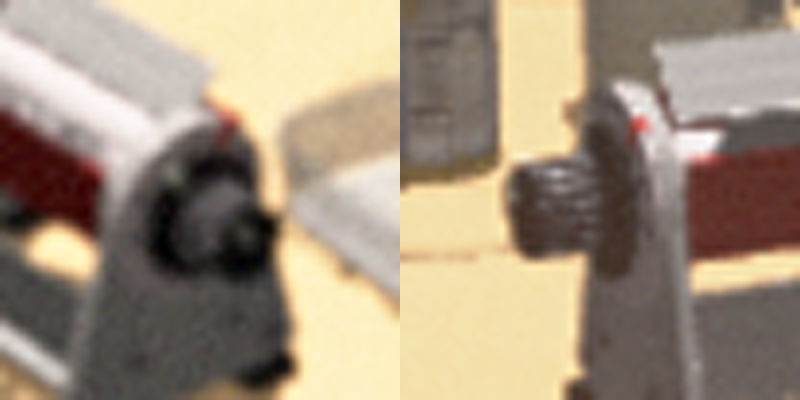

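The light spot at (175,172) in the left crop sits upper-left on the flange, so the pointer starts at -0.524. The red bar is at (225,125). That means a +60° turn, so I'll grasp leaning -30° and finish at +30°.

>>> carry_out(moves=[[0,0,-1.8,0.75,3.19,-2.88,0],[-7.455,0.82,0,0.75,3.19,-2.88,0],[-7.455,0.82,0,0.75,3.19,-2.88,0],[-7.455,0.82,0,0.75,3.19,-2.88,0],[-7.455,0.82,0,0.75,3.19,-2.88,0],[0,0,0,0.75,3.19,-2.88,0],[0,0,0,0,0,0,0]], squeeze=60)

```text
clock: 2.15
ee_pos: [0.4595, 0.0979, 0.2056]
eef_rot: [[0.994, -0.085, -0.067], [-0.106, -0.882, -0.46], [-0.02, 0.464, -0.886]]
force: [-0.2, -0.5, 1.0]
width: 0.0853
grasp_force: 0.0
```

```bash
python3 - <<'E'
from workcell import *
from h import *
o=get_obs();print(o["clock"],o["ee_pos"].round(4),o["eef_rot"].round(3).tolist(),np.round(o["joint_positions"]))
s=snapshot("wrist")
im=s["image"][:,:,::-1].copy()
p=proj(s,[.461,.0579,.115]).round().astype(int); cv2.circle(im,tuple(map(int,p)),4,(255,0,255),1)
cv2.imwrite("pics/w2.png",cv2.resize(im,(784,588)))
E
```

```text
2.15 [0.4595 0.0979 0.2056] [[0.994, -0.085, -0.067], [-0.106, -0.882, -0.46], [-0.02, 0.464, -0.886]] [  15.   21.  -57.   98.   34.   94. -144.]
```

View pics/w2.png

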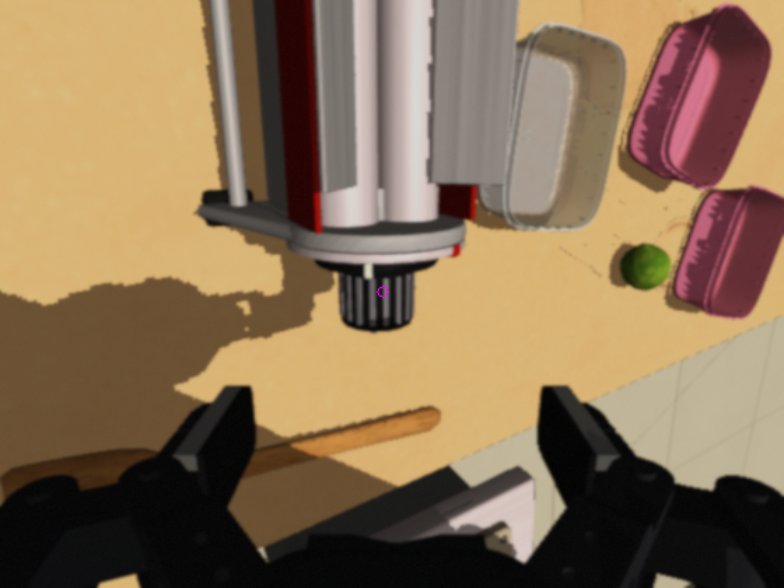

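The pointer is at (368,270), which confirms -0.524, and the red bar is at (457,250). My projected grip centre (382,292) is on the grip. Going in to grasp.

>>> carry_out(moves=[[0,0,0,-0.05,-1.5,-2.68,0],[0,0,0,-0.05,-1.2,-2.68,0],[0,0,0,-0.05,-1,-2.68,0],[0,0,0,-0.03,-1,-2.68,0],[0,0,0,0,0,0,0]])

```text
clock: 2.7
ee_pos: [0.4583, 0.0436, 0.1026]
eef_rot: [[0.993, -0.097, -0.066], [-0.117, -0.879, -0.463], [-0.013, 0.467, -0.884]]
force: [-1.0, -0.5, 0.7]
width: 0.0851
grasp_force: 0.0
```

>>> carry_out(moves=[[0,0,0,0,0.7,-0.4,0],[0,0,0,0,0,0,0.3],[0,0,0,0,0,0,0.6],[0,0,0,0,0,0,1],[0,0,0,0,0,0,1],[0,0,0,0,0,0,1],[0,0,0,0,0,0,1]])

```text
clock: 3.4
ee_pos: [0.4597, 0.0544, 0.101]
eef_rot: [[0.994, -0.095, -0.061], [-0.113, -0.88, -0.462], [-0.009, 0.465, -0.885]]
force: [-1.9, -1.4, 9.9]
width: 0.0364
grasp_force: 59.2
```

```bash
python3 - <<'E'
from workcell import *
from h import *
o=get_obs();print(o["ee_pos"].round(4),(o["ee_pos"]-grasp_offset*o["eef_rot"][:,2]).round(4),np.round(o["joint_positions"]),o["force"],o["torque"],o["width"])
E
```

```text
[0.4597 0.0544 0.101 ] [0.4609 0.0631 0.1176] [  14.   24.  -51.  107.   38.   82. -148.] [-1.89241997 -1.43487225  9.89276417] [-0.46074336  0.28331385 -0.09572051] 0.036424405790311656
```

>>> carry_out(moves=[[0,0,0,-0.4,0.04,0,1],[0,0,0,-0.4,0.05,0,1],[0,0,0,-0.25,0.02,0,1],[0,0,0,0,0,0,1]])

```text
clock: 3.8
ee_pos: [0.4512, 0.0554, 0.1012]
eef_rot: [[0.994, -0.097, -0.057], [-0.112, -0.88, -0.461], [-0.005, 0.464, -0.886]]
force: [9.2, -2.4, 1.2]
width: 0.0367
grasp_force: 59.9
```

```bash
python3 - <<'E'
from workcell import *
from h import *
o=get_obs();print(o["ee_pos"].round(4),(o["ee_pos"]-grasp_offset*o["eef_rot"][:,2]).round(4),np.round(o["joint_positions"],1),o["force"],o["torque"],o["width"])
E
```

```text
[0.4512 0.0554 0.1012] [0.4522 0.064  0.1177] [  14.1   23.1  -50.5  108.4   37.6   81.1 -147.7] [ 9.21613897 -2.44203356  1.15084742] [-0.10707499 -1.79968339  1.02804292] 0.03666293147521916
```

>>> carry_out(moves=[[0,0,0,-0.2,0.02,0,1],[0,0,0,0,0,0,1],[4.97,-0.55,0,0.017,0.147,-0.069,1],[4.97,-0.55,0,0.017,0.152,-0.056,1],[4.97,-0.55,0,0.017,0.157,-0.042,1],[4.97,-0.55,0,0.017,0.16,-0.029,1],[4.97,-0.55,0,0.017,0.162,-0.015,1],[4.97,-0.55,0,0.017,0.162,0,1],[0,0,0,0,0,0,1]])

```text
clock: 4.7
ee_pos: [0.4514, 0.0634, 0.0995]
eef_rot: [[0.994, -0.112, 0.002], [-0.112, -0.993, 0.044], [-0.003, -0.044, -0.999]]
force: [11.6, -2.9, -0.9]
width: 0.0363
grasp_force: 61.4
```

```bash
cat >st.py <<'E'
from workcell import *
from h import *
def st():
    o=get_obs();R=o["eef_rot"];print(o["clock"],o["ee_pos"].round(4),(o["ee_pos"]-grasp_offset*R[:,2]).round(4),np.round(o["joint_positions"],1),o["force"].round(1),o["torque"].round(2),round(o["width"],4),"lean",np.degrees(np.arctan2(R[1,2],-R[2,2])).round(1),R.round(3).tolist())
if __name__=="__main__": st()
E
python3 st.py
```

```text
4.7 [0.4514 0.0634 0.0995] [0.4514 0.0626 0.1182] [  42.3   11.3  -57.4  115.2    8.4   58.1 -115.4] [11.6 -2.9 -0.9] [-0.72 -2.12  0.05] 0.0363 lean 2.5 [[0.994, -0.112, 0.002], [-0.112, -0.993, 0.044], [-0.003, -0.044, -0.999]]
```

>>> carry_out(moves=[[4.97,-0.55,0,0.017,0.162,0.014,1],[4.97,-0.55,0,0.017,0.16,0.028,1],[4.97,-0.55,0,0.017,0.157,0.042,1],[4.97,-0.55,0,0.017,0.153,0.056,1],[4.97,-0.55,0,0.017,0.147,0.069,1],[4.97,-0.55,0,0.017,0.14,0.081,1],[0,0,0,0,0,0,1]])

```text
clock: 5.4
ee_pos: [0.4528, 0.0713, 0.1018]
eef_rot: [[0.994, -0.094, 0.059], [-0.111, -0.838, 0.534], [-0.001, -0.538, -0.843]]
force: [8.7, -10.6, 5.5]
width: 0.0361
grasp_force: 63.5
```

```bash
cat > wp.py <<'E'
import sys
from st import *
st()
s=snapshot(sys.argv[1]); im=s["image"][:,:,::-1]
import pickle; pickle.dump(s,open(sys.argv[2]+".pkl","wb"))
cv2.imwrite(f"pics/{sys.argv[2]}.png",cv2.resize(im,(784,588),interpolation=cv2.INTER_CUBIC))
E
python3 wp.py wrist w3
```

```text
5.4 [0.4528 0.0713 0.1018] [0.4517 0.0613 0.1176] [ 65.   18.4 -61.3 118.4 -20.6  53.7 -78.9] [  8.7 -10.6   5.5] [-1.88 -1.54 -1.01] 0.0361 lean 32.4 [[0.994, -0.094, 0.059], [-0.111, -0.838, 0.534], [-0.001, -0.538, -0.843]]
```

View pics/w3.png

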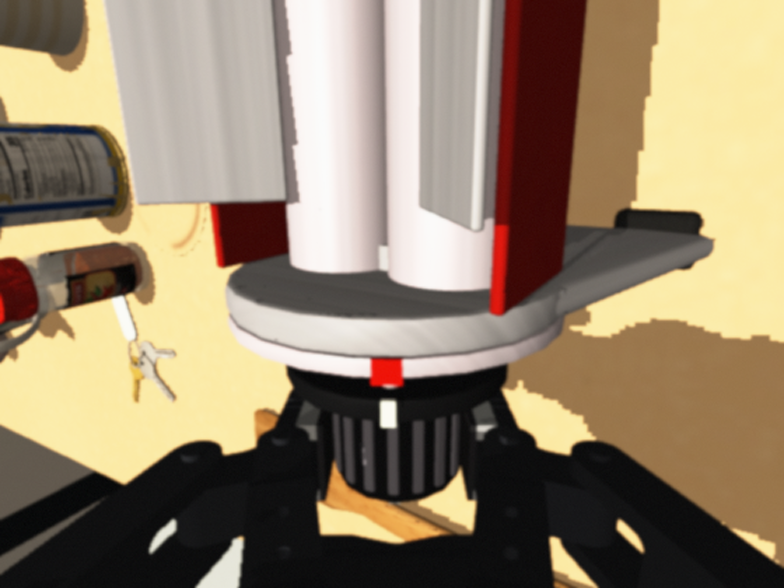

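The white pointer (388,412) sits directly under the red bar (387,373). Next I'll ease it home, let go and back off.

>>> carry_out(moves=[[0,0,0,0.4,-0.04,0,1],[0,0,0,0.4,-0.04,0,1],[0,0,0,0,0,0,0.7],[0,0,0,0,0,0,0],[0,0,0,0,0,0,0],[0,0,0,0,0,0,0],[0,0,0,-0.1,-1.3,2.1,0],[0,0,0,-0.2,-2,3.3,0],[0,0,0,-0.2,-2,3.3,0],[0,0,0,-0.2,-2,3.3,0]])

```text
clock: 6.45
ee_pos: [0.4493, 0.0009, 0.2219]
eef_rot: [[0.995, -0.089, 0.048], [-0.101, -0.84, 0.533], [-0.008, -0.535, -0.845]]
force: [2.3, -0.7, -0.2]
width: 0.0851
grasp_force: 0.0
```

```bash
python3 wp.py wrist w4
```

```text
6.45 [0.4493 0.0009 0.2219] [ 0.4484 -0.009   0.2377] [ 76.4   8.6 -62.3 108.6 -25.3  74.4 -73.4] [ 2.3 -0.7 -0.2] [-0.61  0.02 -0.03] 0.0851 lean 32.2 [[0.995, -0.089, 0.048], [-0.101, -0.84, 0.533], [-0.008, -0.535, -0.845]]
```

View pics/w4.png

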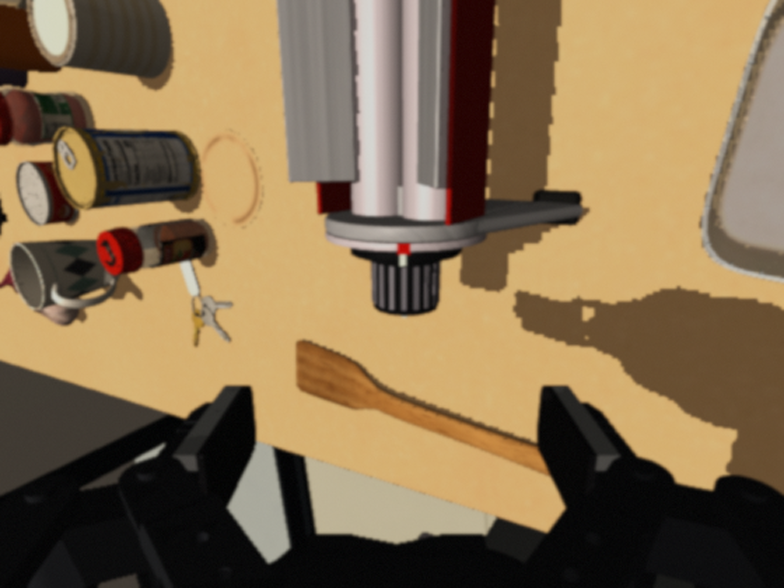

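The pointer (403,258) lines up with the red bar (403,248) and the flange is back against the plate, so the dial is done. Now the tub: I'll pinch the middle of its near rim with the tool leaning 18°, so the gripper body stays clear of the covers.

>>> carry_out(moves=[[0,0,0,0.93,-3.48,-1.67,0],[-7.05,0.75,0,0.93,-3.48,-1.67,0.2],[-7.05,0.75,0,0.93,-3.48,-1.67,0.4],[0,0,-3,0.93,-3.48,-1.67,0.5],[0,0,-3,0.93,-3.48,-1.67,0.5],[0,0,0,0.93,-3.48,-1.67,0.5],[0,0,0,0,0,0,0.5],[0,0,0,0,0,0,0.5]], squeeze=25)

```text
clock: 7.3
ee_pos: [0.5056, -0.2073, 0.1197]
eef_rot: [[0.978, -0.2, 0.057], [-0.207, -0.928, 0.308], [-0.009, -0.313, -0.95]]
force: [0.8, 1.0, 0.8]
width: 0.0424
grasp_force: 0.0
```

```bash
python3 wp.py wrist w5; python3 - <<'E'
import pickle; from h import *
s=pickle.load(open("w5.pkl","rb")); im=s["image"]
for p in [(.510,-.1838,.051),(.5197,-.1378,.051),(.53,-.092,.051)]: print(proj(s,p))
E
```

```text
7.3 [ 0.5056 -0.2073  0.1197] [ 0.5045 -0.213   0.1375] [ 67.3  27.2 -48.8  97.5   2.4  67.3 -81.8] [0.8 1.  0.8] [-0.24  0.04  0.01] 0.0424 lean 18.0 [[0.978, -0.2, 0.057], [-0.207, -0.928, 0.308], [-0.009, -0.313, -0.95]]
[279.22299553 229.80466865]
[215.43765398 222.82410786]
[158.66767918 215.81116112]
```

View pics/w5.png

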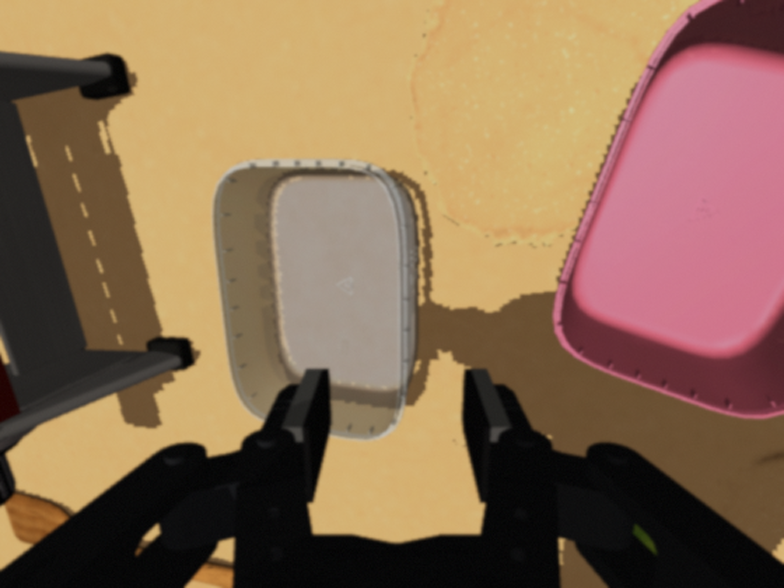

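This view shows the near rim's midline at about (408,300), the far rim's outer edge at x≈217, and the plates' feet at (175,352) and (105,76). I'll refine the tub and machine positions from these.

```bash
python3 - <<'E'
import pickle; from h import *
s=pickle.load(open("w5.pkl","rb")); f=1/1.4
for n,u,v,z in [("near rim",408,300,.051),("near rim top",403,205,.051),("near rim bot",407,390,.051),("far rim",220,290,.051),("far top",217,200,.051),("far bot",234,390,.051),("endtop",300,162,.051),("endbot",360,438,.051),("foot near tip",192,353,.01),("foot far tip",130,77,.01),("footn",175,352,.01),("footf",105,76,.01)]:
    print(n,onz(s,u*f,v*f,z).round(4))
E
```

```text
near rim [ 0.5195 -0.1943  0.051 ]
near rim top [ 0.5619 -0.2008  0.051 ]
near rim bot [ 0.4747 -0.1845  0.051 ]
far rim [ 0.5366 -0.0929  0.051 ]
far top [ 0.5811 -0.1069  0.051 ]
far bot [ 0.4795 -0.0824  0.051 ]
endtop [ 0.5892 -0.1568  0.051 ]
endbot [ 0.4486 -0.153   0.051 ]
foot near tip [ 0.4895 -0.0196  0.01  ]
foot far tip [ 0.6608 -0.0389  0.01  ]
footn [ 0.4913 -0.0053  0.01  ]
footf [ 0.6659 -0.0211  0.01  ]
```

>>> carry_out(moves=[[0,0,0,0.16,0.53,-2.1,0.5],[0,0,0,0.16,0.53,-2.1,0.5],[0,0,0,0.16,0.53,-2.1,0.5],[0,0,0,0.16,0.53,-2.0,0.5],[0,0,0,0,0,0,0.5],[0,0,0,0,0,0,0.8],[0,0,0,0,0,0,1],[0,0,0,0,0,0,1],[0,0,0,0,0,0,1],[0,0,0,0,0,0,1]], squeeze=25)

```text
clock: 8.35
ee_pos: [0.5122, -0.1868, 0.0378]
eef_rot: [[0.978, -0.2, 0.058], [-0.208, -0.929, 0.306], [-0.007, -0.311, -0.95]]
force: [0.1, -0.7, -0.0]
width: 0.0025
grasp_force: 26.1
```

```bash
cat > tub.py <<'E'
import sys
from st import *
st(); s=snapshot("side"); im=s["image"]
import pickle; pickle.dump(s,open(sys.argv[1]+".pkl","wb"))
E
python3 tub.py t1
```

```text
8.35 [ 0.5122 -0.1868  0.0378] [ 0.5111 -0.1925  0.0556] [ 63.4  32.7 -46.5 101.7   6.2  58.  -84.3] [ 0.1 -0.7 -0. ] [-0.35  0.07  0.02] 0.0025 lean 17.8 [[0.978, -0.2, 0.058], [-0.208, -0.929, 0.306], [-0.007, -0.311, -0.95]]
```

Width is 2.5 mm with grip force on the pads, so I'll move part way and check numerically that the tub follows.

>>> carry_out(moves=[[0,0,1.45,1.32,0.98,0,1],[0,0,1.45,1.32,0.98,0,1],[0,0,1.45,1.32,0.98,0,1],[0,0,1.45,1.32,0.98,0,1],[0,0,0,0,0,0,1]])

```text
clock: 8.9
ee_pos: [0.5664, -0.145, 0.0378]
eef_rot: [[0.995, -0.101, 0.026], [-0.104, -0.944, 0.312], [-0.006, -0.313, -0.95]]
force: [-0.0, 1.2, -1.0]
width: 0.0024
grasp_force: 25.6
```

```bash
python3 tub.py t2; python3 - <<'E'
import pickle; from h import *
from workcell import snapshot
w=snapshot("wrist"); pickle.dump(w,open("w6.pkl","wb")); im=w["image"]
hsv=cv2.cvtColor(im,cv2.COLOR_RGB2HSV)
# expected tub centre per rigid carry vs stay
for n,p in [("carried",(.570,-.103,.02)),("stay",(.521,-.143,.02))]:
    u=proj(w,p).round(); print(n,u)
m=((hsv[...,1]<75)&(hsv[...,2]>90)).astype(np.uint8)*255
m=cv2.morphologyEx(m,cv2.MORPH_OPEN,np.ones((3,3)))
n,l,st,c=cv2.connectedComponentsWithStats(m)
for i in range(1,n):
    if st[i,4]>300: print(st[i],c[i].round(), im[l==i].mean(0).round(), onz(w,*c[i],.03).round(3))
E
```

```text
8.9 [ 0.5664 -0.145   0.0378] [ 0.5659 -0.1509  0.0556] [ 55.3  37.2 -46.4  95.5   9.2  60.4 -86.2] [-0.   1.2 -1. ] [-0.48  0.06 -0.03] 0.0024 lean 18.2 [[0.995, -0.101, 0.026], [-0.104, -0.944, 0.312], [-0.006, -0.313, -0.95]]
carried [214. 256.]
stay [293. 342.]
[   55   122   235   266 27490] [203. 218.] [166. 154. 141.] [ 0.594 -0.107  0.03 ]
```

```bash
python3 - <<'E'
import pickle; from h import *
w=pickle.load(open("w6.pkl","rb")); im=w["image"]
hsv=cv2.cvtColor(im,cv2.COLOR_RGB2HSV)
m=((hsv[...,1]<75)&(hsv[...,2]>90)).astype(np.uint8)*255
m=cv2.morphologyEx(m,cv2.MORPH_OPEN,np.ones((3,3)))
for v in range(110,400,20):
    u=np.where(m[v])[0]
    if len(u): print(v,u.min(),u.max(),len(u),onz(w,u.min(),v,.051).round(3)[:2],onz(w,u.max(),v,.051).round(3)[:2])
E
```

```text
130 78 247 170 [ 0.642 -0.065] [ 0.635 -0.146]
150 59 274 147 [ 0.634 -0.051] [ 0.627 -0.155]
170 55 283 159 [ 0.625 -0.045] [ 0.619 -0.158]
190 55 287 163 [ 0.616 -0.042] [ 0.611 -0.159]
210 58 288 161 [ 0.606 -0.04 ] [ 0.604 -0.158]
230 61 288 159 [ 0.595 -0.038] [ 0.596 -0.158]
250 65 289 155 [ 0.584 -0.037] [ 0.587 -0.157]
270 68 285 136 [ 0.573 -0.035] [ 0.579 -0.154]
290 72 285 112 [ 0.561 -0.033] [ 0.57  -0.154]
310 76 285 102 [ 0.549 -0.032] [ 0.56  -0.153]
330 80 286 10 [ 0.537 -0.03 ] [ 0.551 -0.152]
350 280 286 7 [ 0.54  -0.148] [ 0.54  -0.151]
370 278 283 6 [ 0.529 -0.146] [ 0.53  -0.148]
```

The tub followed: its near edge is at y≈-0.155 and its centre at x≈0.572, lined up with the bay. Its far edge looks slightly raised, so I'll ease the lean by 5° and slide it in.

>>> carry_out(moves=[[-2.5,0.27,0,0,0,0,1],[-2.5,0.27,0,0,0,0,1],[0,0,0,0.15,1.5,0,1],[0,0,0,0.15,1.5,0,1],[0,0,0,0.15,1.5,0,1],[0,0,0,0.15,1.5,0,1],[0,0,0,0.15,1.5,0,1],[0,0,0,0.15,1.5,0,1],[0,0,0,0.1,1,0,1],[0,0,0,0,0,0,1]])

```text
clock: 10.0
ee_pos: [0.5746, -0.0451, 0.0373]
eef_rot: [[0.994, -0.105, 0.016], [-0.106, -0.968, 0.228], [-0.008, -0.228, -0.974]]
force: [-0.1, -0.5, -1.3]
width: 0.0027
grasp_force: 27.5
```

```bash
python3 st.py
```

```text
10.0 [ 0.5746 -0.0451  0.0373] [ 0.5743 -0.0494  0.0556] [ 44.5  33.2 -46.4 100.   12.2  56.2 -99.7] [-0.1 -0.5 -1.3] [-0.33  0.06  0.  ] 0.0027 lean 13.2 [[0.994, -0.105, 0.016], [-0.106, -0.968, 0.228], [-0.008, -0.228, -0.974]]
```

>>> carry_out(moves=[[0,0,0,0.05,0.5,0,1],[0,0,0,0.04,0.4,0,1],[0,0,0,0.03,0.3,0,1],[0,0,0,0,0,0,1]])

```text
clock: 10.4
ee_pos: [0.576, -0.0351, 0.0373]
eef_rot: [[0.994, -0.107, 0.017], [-0.108, -0.968, 0.227], [-0.008, -0.227, -0.974]]
force: [0.9, 0.5, -0.4]
width: 0.0021
grasp_force: 27.5
```

>>> carry_out(moves=[[0,0,0,0.03,0.3,0,1],[0,0,0,0.02,0.2,0,1],[0,0,0,0.02,0.2,0,1],[0,0,0,0,0,0,1]])

```text
clock: 10.8
ee_pos: [0.5771, -0.0316, 0.0371]
eef_rot: [[0.994, -0.11, 0.018], [-0.112, -0.968, 0.224], [-0.007, -0.224, -0.974]]
force: [0.4, -9.9, 0.9]
width: 0.0027
grasp_force: 27.7
```

The force shows the tub has met the crossbar. Releasing and backing out.

>>> carry_out(moves=[[0,0,0,0,0,0,0.75],[0,0,0,0,0,0,0.75],[0,0,0,0,0,0,0.75],[0,0,0,-0.02,-0.2,1,0.75],[0,0,0,-0.03,-0.3,1.3,0.75],[0,0,0,-0.1,-1,2,0.75],[0,0,0,-0.3,-3,2,0.75],[0,0,0,-0.4,-4,2,0.75],[0,0,0,-0.4,-4,2,0.75],[0,0,0,-0.4,-4,2,0.75],[0,0,0,0,0,0,0.75]])

```text
clock: 11.9
ee_pos: [0.5607, -0.2006, 0.1629]
eef_rot: [[0.993, -0.115, 0.022], [-0.117, -0.968, 0.223], [-0.004, -0.224, -0.975]]
force: [-0.7, 0.1, 0.6]
width: 0.0213
grasp_force: 0.0
```

```bash
python3 st.py; python3 - <<'E'
import pickle; from h import *
from workcell import snapshot
for n in("wrist","side"):
    w=snapshot(n); pickle.dump(w,open(f"f_{n}.pkl","wb")); im=w["image"]
    for nm,x,y in [("homeL",-.073,-.082),("homeR",.073,-.082),("mid",0,-.082)]:
        c,q=np.cos(-.108),np.sin(-.108); p=(.586+c*x-q*y,.046+q*x+c*y,.051); print(n,nm,np.round(p,3),proj(w,p).round())
w=pickle.load(open("f_wrist.pkl","rb"));hsv=cv2.cvtColor(w["image"],cv2.COLOR_RGB2HSV)
m=(hsv[...,1]<75)
for v in range(60,400,20):
    u=np.where(m[v,:400])[0]; u=u[u<400]
    if len(u): k=u.max(); print(v,k,onz(w,k,v,.051).round(3)[:2])
E
```

```text
11.9 [ 0.5607 -0.2006  0.1629] [ 0.5603 -0.2047  0.1811] [ 57.7  28.4 -46.9  88.4   7.8  73.4 -85. ] [-0.7  0.1  0.6] [-0.28 -0.02 -0.07] 0.0213 lean 12.9 [[0.993, -0.115, 0.022], [-0.117, -0.968, 0.223], [-0.004, -0.224, -0.975]]
wrist homeL [ 0.505 -0.028  0.051] [134. 280.]
wrist homeR [ 0.65  -0.043  0.051] [110. 116.]
wrist mid [ 0.577 -0.036  0.051] [123. 204.]
side homeL [ 0.505 -0.028  0.051] [286. 251.]
side homeR [ 0.65  -0.043  0.051] [332. 243.]
side mid [ 0.577 -0.036  0.051] [309. 247.]
100 125 [ 0.66  -0.061]
120 88 [ 0.649 -0.022]
140 136 [ 0.629 -0.062]
160 143 [ 0.613 -0.065]
180 145 [ 0.596 -0.062]
200 147 [ 0.579 -0.06 ]
220 149 [ 0.562 -0.057]
240 149 [ 0.543 -0.053]
260 133 [ 0.525 -0.032]
280 339 [ 0.505 -0.215]
300 345 [ 0.487 -0.219]
320 399 [ 0.47 -0.26]
340 399 [ 0.452 -0.259]
360 399 [ 0.433 -0.259]
380 399 [ 0.413 -0.258]
```

The near edge reads y≈-0.060, against about -0.036 when home, so the tub was probably pulled back during the release. I'll push it home from outside with closed fingers.

>>> carry_out(moves=[[0,0,0,0.15,1.2,-3.4,1],[0,0,0,0.15,1.2,-3.4,1],[0,0,0,0.15,1.2,-3.4,1],[0,0,0,0.15,1.2,-3.4,1],[0,0,0,0.2,1.5,0,1],[0,0,0,0.2,1.5,0,1],[0,0,0,0.2,1.5,0,1],[0,0,0,0.1,1,0,1],[0,0,0,0.1,1,0,1],[0,0,0,0,0,0,1]])

```text
clock: 13.0
ee_pos: [0.5748, -0.0787, 0.0254]
eef_rot: [[0.994, -0.105, 0.018], [-0.106, -0.968, 0.227], [-0.006, -0.227, -0.974]]
force: [-0.9, 0.7, -0.4]
width: 0.0003
grasp_force: 0.0
```

>>> carry_out(moves=[[0,0,0,0.05,0.5,0,1],[0,0,0,0.05,0.5,0,1],[0,0,0,0.05,0.5,0,1],[0,0,0,0.03,0.3,0,1],[0,0,0,0,0,0,1]])

```text
clock: 13.5
ee_pos: [0.5762, -0.0617, 0.0245]
eef_rot: [[0.994, -0.106, 0.017], [-0.107, -0.968, 0.227], [-0.008, -0.227, -0.974]]
force: [0.1, -1.0, 0.6]
width: 0.0
grasp_force: 0.0
```

```bash
python3 st.py
```

```text
13.5 [ 0.5762 -0.0617  0.0245] [ 0.5758 -0.0659  0.0427] [ 45.1  34.5 -45.4  99.6  13.   55.5 -98.5] [ 0.1 -1.   0.6] [-0.24  0.03  0.07] 0.0 lean 13.1 [[0.994, -0.106, 0.017], [-0.107, -0.968, 0.227], [-0.008, -0.227, -0.974]]
```

>>> carry_out(moves=[[0,0,0,0.04,0.4,0,1],[0,0,0,0.04,0.4,0,1],[0,0,0,0.03,0.3,0,1],[0,0,0,0,0,0,1]])

```text
clock: 13.9
ee_pos: [0.5773, -0.0506, 0.0246]
eef_rot: [[0.994, -0.106, 0.017], [-0.107, -0.968, 0.227], [-0.008, -0.227, -0.974]]
force: [-0.4, 0.0, 0.3]
width: -0.0001
grasp_force: 0.0
```

>>> carry_out(moves=[[0,0,0,0.03,0.3,0,1],[0,0,0,0.03,0.3,0,1],[0,0,0,0.03,0.3,0,1],[0,0,0,0,0,0,1]])

```text
clock: 14.3
ee_pos: [0.5783, -0.0422, 0.0246]
eef_rot: [[0.994, -0.107, 0.018], [-0.108, -0.968, 0.226], [-0.007, -0.227, -0.974]]
force: [0.3, 0.1, -0.5]
width: 0.0004
grasp_force: 0.1
```

>>> carry_out(moves=[[0,0,0,0.03,0.3,0,1],[0,0,0,0.02,0.2,0,1],[0,0,0,0.02,0.2,0,1],[0,0,0,0,0,0,1]])

```text
clock: 14.7
ee_pos: [0.5801, -0.0408, 0.0246]
eef_rot: [[0.994, -0.111, 0.02], [-0.113, -0.969, 0.221], [-0.005, -0.222, -0.975]]
force: [2.2, -16.4, 2.4]
width: -0.0002
grasp_force: 7.5
```

```bash
cat > e.py <<'E'
from st import *
w=snapshot("wrist");hsv=cv2.cvtColor(w["image"],cv2.COLOR_RGB2HSV)
print(w["xyz"].round(3))
for v in range(60,340,20):
    r=hsv[v,:320,1]; d=np.where(r<75)[0]
    if len(d): print(v,d.min(),d.max(),onz(w,d.max(),v,.051).round(3)[:2], "".join("#" if x<75 else "." for x in r[::6]))
E
python3 e.py
```

```text
[ 0.653 -0.082  0.162]
60 0 84 [0.679 0.011] ###############.......................................
80 0 240 [ 0.665 -0.044] #########################################.............
100 0 239 [ 0.659 -0.043] ############..................#.########..............
120 0 71 [0.66  0.023] ############..........................................
140 0 203 [ 0.648 -0.028] ##################################....................
160 0 242 [ 0.64  -0.041] ##############....#######################.............
180 0 254 [ 0.633 -0.044] ##############....#########################...........
200 6 259 [ 0.626 -0.045] .##############...##########################..........
220 11 259 [ 0.619 -0.044] ..##############...#########################..........
240 16 262 [ 0.611 -0.044] ...#############...#########################..........
260 21 261 [ 0.603 -0.042] ....#############..#########################..........
280 26 313 [ 0.595 -0.061] .....#############.##################################.
300 32 317 [ 0.587 -0.062] ......############..#################################.
320 37 319 [ 0.579 -0.062] .......############..#############################.###
```

Firm contact at -16 N, and the edge line reads as home. Backing off and checking.

>>> carry_out(moves=[[0,0,0,-0.1,-1,0,1],[0,0,0,-0.3,-3,0,1],[0,0,0,-0.3,-3,1,1],[0,0,0,-0.4,-4,3,1],[0,0,0,-0.4,-4,3,1],[0,0,0,-0.1,-1,4,1],[0,0,0,0,0,3,1],[0,0,0,0,0,0,1]])

```text
clock: 15.55
ee_pos: [0.5649, -0.1956, 0.1687]
eef_rot: [[0.994, -0.106, 0.023], [-0.109, -0.968, 0.225], [-0.002, -0.226, -0.974]]
force: [0.5, 0.3, -1.0]
width: -0.0002
grasp_force: 0.0
```

```bash
python3 st.py; sed -i 's/340,20/300,10/' e.py; python3 e.py
```

```text
15.55 [ 0.5649 -0.1956  0.1687] [ 0.5645 -0.1998  0.1869] [ 57.3  28.4 -47.3  87.8   7.8  74.  -85.1] [ 0.5  0.3 -1. ] [-0.2  -0.05  0.05] -0.0002 lean 13.0 [[0.994, -0.106, 0.023], [-0.109, -0.968, 0.225], [-0.002, -0.226, -0.974]]
[ 0.637 -0.237  0.306]
100 0 136 [ 0.663 -0.06 ] #######################...............................
110 22 137 [ 0.655 -0.059] ....######.........##.#...............................
120 24 61 [0.655 0.016] ....#######...........................................
130 27 128 [ 0.641 -0.047] .....#####.....#######................................
140 27 144 [ 0.631 -0.06 ] .....######..############.............................
150 31 148 [ 0.623 -0.061] ......#####..############.............................
160 33 151 [ 0.615 -0.062] ......#####..#############............................
170 35 152 [ 0.607 -0.061] ......######.#############............................
180 37 154 [ 0.598 -0.061] .......#####.#############............................
190 39 154 [ 0.59  -0.059] .......#####..############............................
200 41 155 [ 0.581 -0.058] .......######.############............................
210 43 157 [ 0.572 -0.058] ........#####.#############...........................
220 46 157 [ 0.563 -0.056] ........#####..############...........................
230 48 158 [ 0.554 -0.055] ........######.############...........................
240 50 156 [ 0.544 -0.05 ] .........#####..###########...........................
250 52 149 [ 0.535 -0.041] .........#####........###.............................
260 54 141 [ 0.525 -0.03 ] .........######.#......#..............................
270 57 297 [ 0.515 -0.176] ..........#################..................##.##....
280 59 313 [ 0.506 -0.189] ..........#################................##########.
290 0 315 [ 0.497 -0.19 ] #..........#############..................#####.#####.
```

```bash
python3 - <<'E'
from st import *
w=snapshot("wrist");hsv=cv2.cvtColor(w["image"],cv2.COLOR_RGB2HSV); m=(hsv[...,1]<75)
c,q=np.cos(-.108),np.sin(-.108)
def mach(p): dx,dy=p[0]-.586,p[1]-.046; return np.round([c*dx+q*dy,-q*dx+c*dy],4)
pts=[]
for v in range(124,268,4):
    d=np.where(m[v,90:200])[0]
    if len(d): 
        p=mach(onz(w,d.max()+90,v,.0)); pts.append(p); print(v,d.max()+90,p)
pts=np.array([p for p in pts if abs(p[0])<.035]); print("slope",np.polyfit(pts[:,0],pts[:,1],1))
E
```

```text
124 112 [ 0.065  -0.0329]
128 125 [ 0.0614 -0.0469]
132 136 [ 0.0577 -0.0585]
136 141 [ 0.054  -0.0635]
140 143 [ 0.0502 -0.0652]
144 146 [ 0.0465 -0.068 ]
148 147 [ 0.0426 -0.0685]
152 148 [ 0.0388 -0.0691]
156 149 [ 0.0349 -0.0697]
160 150 [ 0.031  -0.0703]
164 150 [ 0.027  -0.0698]
168 151 [ 0.023  -0.0704]
172 151 [ 0.019  -0.0699]
176 152 [ 0.015  -0.0705]
180 153 [ 0.0109 -0.0711]
184 153 [ 0.0068 -0.0706]
188 153 [ 0.0027 -0.0701]
192 154 [-0.0015 -0.0707]
196 154 [-0.0057 -0.0702]
200 154 [-0.0099 -0.0696]
204 155 [-0.0141 -0.0702]
208 155 [-0.0184 -0.0697]
212 156 [-0.0227 -0.0703]
216 156 [-0.0271 -0.0698]
220 156 [-0.0315 -0.0693]
224 157 [-0.0358 -0.0699]
228 157 [-0.0403 -0.0693]
232 157 [-0.0448 -0.0688]
236 156 [-0.0495 -0.067 ]
240 155 [-0.0541 -0.0653]
244 154 [-0.0589 -0.0635]
248 150 [-0.064 -0.058]
252 146 [-0.0692 -0.0525]
256 141 [-0.0746 -0.0456]
260 140 [-0.0796 -0.0437]
264 146 [-0.0837 -0.0506]
slope [-0.00635697 -0.07011468]
```

The tub's base edge is square (slope -0.006), centred to about 2.5 mm, and where home should put it. Handing in.

```bash
python3 -c "
from workcell import *
print(hand_in())"
```

```text
the job is handed in; nothing more can be done
None
```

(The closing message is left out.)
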